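# Find the heavy coupling

## Task

The two plain plugged couplings on the bench look alike, but one is much heavier. Lift them over to the stage plate one after the other and stand each upright and centred between the stops of its own bay, letting go of both; from how heavy they feel, judge which is the heavier, then take that one and hold it up, upright and still, about 15 cm above the plate, leaving the lighter one centred in its bay. The program finishes while still holding it; never let a coupling drop, and leave the other things on the bench where they are.

Things in the scene. Friction and masses are not known exactly. Their poses are not given: they have to be found in the camera images.
- coupling_a_centre (a point): centre, half-way up (21 mm above its underside), of a plain grey round coupling, 36 mm diameter, 42 mm tall, standing upright; its bore is plugged at both ends by a steel disc. The two look alike; one weighs 0.28 to 0.42 kg, the other 0.10 to 0.12 kg. Which one is which changes every time and cannot be seen; z axis up along the bore
- coupling_b_centre (a point): centre, half-way up (21 mm above its underside), of a plain grey round coupling, 36 mm diameter, 42 mm tall, standing upright; its bore is plugged at both ends by a steel disc. The two look alike; one weighs 0.28 to 0.42 kg, the other 0.10 to 0.12 kg. Which one is which changes every time and cannot be seen; z axis up along the bore
- stage_plate: aluminium plate fixed on the bench, 100 (x) by 160 (y) by 8 mm thick; origin: centre of its underside; z up. Two bays side by side along y, each a 54 mm gap between dark stops: at y = -67 and +67 mm (8 mm wide), shared one at y = 0 (18 mm wide), 44 mm long in x, 12 mm above the plate's top. Bays open to +x and -x: fingers closing along plate x meet no stop. Scribed lines cross at bay centres
- bay_left (a point): centre of the bay at the plate's +y end, on the plate's top face (8 mm above the bench, at plate x 0, y +36 mm); axes as the plate's
- bay_right (a point): centre of the bay at the plate's -y end, on the plate's top face (8 mm above the bench, at plate x 0, y -36 mm); axes as the plate's
- large_nut: large solid pale hexagon nut, 36 mm across flats, 18 mm thick, lying flat; origin at the centre of its underside; a bystander that must stay where it is
- wooden_wedge: beech wedge, 30 x 110 x 24 mm, long along its y; origin at the centre of its underside; a bystander that must stay where it is
Not all that is in view belongs to the job. What is shaped like the part that bears coupling_a_centre but red is not meant. Leave any yellow look-alike of the part that bears coupling_b_centre alone.

How it is judged:
By the outcome, as a careful person would: the job done as asked, in the order asked, and still so for the second after the job is handed in, while the arm keeps its last pose, push and grip.
It also fails if it takes over 64 s, if anything falls off the work surface, if the arm or the gripper's body presses on something with over 40 N, if the wrist force passes 120 N, or if a joint passes its speed limit or range.

## Robot

A 6-joint arm with a two-finger parallel gripper is mounted at the origin on a cart in front of the work surface, level with it; the furniture and walls round the work are solid. World frame = base frame: x ahead of the robot, y to its left, z up, the work surface at z = 0. Lengths are in m, angles in degrees, forces in N, time in s.
With the tool pointing down it reaches from about 0.4 to 0.825 m from the base axis. Payload 7 kg.
Tool frame: the origin (TCP) lies at the very end of the fingers, on their centre line; the grasp point (between the pads) lies 19 mm behind it; z points along the fingers, y is the line along which they close (so a half turn about z gives the same grasp; the last joint's range is limited). The gripper opens to 88 mm and grips with 3 to 60 N. Pads are 19 mm wide; open, the fingers measure 130 mm over their backs; the gripper's body (78 mm by 193 mm) begins 47 mm behind the grasp point.
Start: joints at [82.569, 20.546, 0.682, 0, -70.136, -16.507], TCP at [0.274, 0.617, 0.227] pointing down, gripper open.
Joint ranges: [-176.03, 176.03], [-82.01, 121.73], [-58.28, 71.71], [-173.87, 95.51], [-174.79, -0.11], [-173.66, 173.66]. Speed limits (degrees/s): [136.94, 136.94, 172.46, 180, 180, 180].

## Interface

Orientations are given as [roll, pitch, yaw] about the fixed x, y, z axes, in that order (R = Rz(yaw) Ry(pitch) Rx(roll)).
In Python, from plant import get_state, capture, close_job, regions_of gives the robot as it stands.
- The arm moves only by the tool jog_arm, never from a script. Its argument "moves" is a list of rows, each a list of 3 entries, a list of its own where there are three numbers: the shift along the tool's x, y, z in cm, then the turn about the tool's z in degrees, then the finger opening in cm, from 0 to 8.76. A call has 1 to 12 rows; each row shifts and turns the commanded pose from where the row before left it, along the tool's axes as they then stand; what a row does not reach is not made up. A row lasts 1/8 s, in which the tool goes at most 62.5 mm and 10.7 degrees, less where a joint would pass 70% of its speed; a pose out of reach is approached as far as the arm can. A call is refused whole if a number of a shift passes 6.25 or a number of a turn 10.7, either way. A call with a gripper value outside its range is refused whole. The fingers move at their own pace and stop on an object; "newtons" is the grip in N (left out, the last holds). Time passes only in rows, so rows that do not move let the fingers close. It gives the time, the measured TCP pose, the force, the opening and the grip force at its end, in the units of the state.
- get_state(): the state, without advancing time (a new reading comes with each control period).
- capture(name): name is "scene" or "top"; returns a dict with "pixels" (420x560x3 uint8, blue, green, red), "mtx" (3x3 intrinsics, pixels), "world_from_camera" (4x4, takes a point from camera to world coordinates). Camera axes: x right, y down, z forward; pixel columns grow to the right and rows downward; lengths in m; the calibration is good to about 2 mm. A picture is of the moment at which its call begins. There is no depth.
- close_job(): hands the job in; it is judged then, once.
Trained networks look in a picture, given as the dict that the camera call returned (one of the last four; its "shot" number tells which), for a name from the list of things; names that differ only in an ending like _2 or _b are one class to them, and where a whole thing is asked for, a point or a joint stands for the part that bears it (a point fixed in the world has none). Each returns a list of dicts, best first, with "confidence" (0 to 1); they miss things now and then, are a little off and sometimes report something else, mostly with a low value. They report only what shows in the picture. A call takes as long as a camera call. They do not tell look-alikes from the thing itself.
- regions_of(picture, thing): "pixels" (420x560 bool, what is visible of it) and "pixel" ([column, row] in pixels, amid what is visible of it).
The state is a dict: "time_s": time; "joints": joint angles; "qd": joint speeds; "joint_torque": joint torques, N m; "tcp_pos": TCP position; "eef_rot": TCP orientation; "contact_force": force on the tool from outside, world axes, zero at the start; "moment": the same for the moment, N m; "gripper_width": finger opening in m; "gripper_force": force on a finger pad.
Only numpy, scipy, OpenCV 4.12 (cv2) and the standard library are available. Lean on these libraries where they do the work, as an engineer would, in place of code of your own. Each camera call takes 0.05 s, during which the arm holds its last target. There are 200 camera calls.

## Working session

There is one attempt and no reset: what is moved stays moved. The work goes in short steps, Python scripts to look and compute and a tool call to move; the robot and the scene stay as the last step left them, time stands still between calls to the robot, and variables do not carry over. Pictures are saved under pics/ and viewed, at most 10 in all, crops included, and the job is handed in when it is done.

Besides the shell and the picture viewer there is one more tool, called after "Call:" as name(argument=value, ...), one argument or row to a line, values as JSON. jog_arm: Moves the arm, as the interface text tells. Its arguments: {"type":"object","properties":{"moves":{"type":"array"},"newtons":{"type":"number"}},"required":["moves"]}

```bash
mkdir -p pics; cat > h.py <<'E'
import numpy as np, cv2
from plant import get_state, capture, close_job, regions_of
def ground(p,px,z):
    K=np.array(p["mtx"]);T=np.array(p["world_from_camera"])
    d=T[:3,:3]@np.linalg.inv(K)@np.array([px[0],px[1],1.0]);o=T[:3,3]
    return o+d*(z-o[2])/d[2]
def proj(p,X):
    K=np.array(p["mtx"]);T=np.linalg.inv(np.array(p["world_from_camera"]))
    c=K@(T[:3,:3]@np.array(X)+T[:3,3]);return c[:2]/c[2]
E
python3 - <<'E'
from h import *
s=get_state();print(s)
for n in("top","scene"):
    p=capture(n);cv2.imwrite(f"pics/{n}0.png",p["pixels"]);print(n,np.round(p["world_from_camera"],3).tolist(),np.round(p["mtx"],1).tolist())
    for t,z in(("coupling_a_centre",.021),("stage_plate",.008),("large_nut",.018),("wooden_wedge",.024)):
        for r in regions_of(p,t): print(t,round(r["confidence"],2),np.round(r["pixel"]),np.round(ground(p,r["pixel"],z),3),r["pixels"].sum())
E
```

```text
{'time_s': 0.0, 'joints': array([ 8.25705940e+01,  2.05902453e+01,  6.34771536e-01, -1.86275801e-02,
       -7.01349090e+01, -1.65070847e+01]), 'qd': array([ 0.04661047,  0.04089266,  0.02704354,  0.01277966,  0.04267095,
       -0.01802915]), 'joint_torque': array([-6.58156641e-04, -5.82721889e+01,  2.93062556e+01,  6.99729234e+00,
        6.75067960e-03, -1.48849299e-04]), 'tcp_pos': array([0.2736989 , 0.61650411, 0.22564838]), 'eef_rot': array([ 1.79908366e+02, -8.89358079e-03, -2.39428271e+01]), 'contact_force': array([-0.06999507, -0.22180901, -1.0366116 ]), 'moment': array([ 0.0224619 ,  0.04442426, -0.03670699]), 'gripper_force': 0.0, 'gripper_width': 0.0877750429975892}
top [[0.003, -0.982, 0.188, 0.342], [-1.0, 0.001, 0.019, 0.259], [-0.019, -0.188, -0.982, 1.082], [0.0, 0.0, 0.0, 1.0]] [[533.3, 0.0, 283.8], [0.0, 533.3, 212.5], [0.0, 0.0, 1.0]]
coupling_a_centre 0.73 [347. 178.] [0.618 0.151 0.021] 319
coupling_a_centre 0.73 [316. 197.] [0.577 0.215 0.021] 304
stage_plate 0.9 [251. 251.] [0.469 0.346 0.008] 3918
large_nut 0.8 [360. 129.] [0.723 0.121 0.018] 257
wooden_wedge 0.84 [281. 329.] [0.314 0.284 0.024] 925
scene [[0.718, -0.518, 0.465, 0.155], [-0.696, -0.532, 0.482, -0.125], [-0.002, -0.67, -0.742, 0.674], [0.0, 0.0, 0.0, 1.0]] [[412.5, 0.0, 282.6], [0.0, 412.5, 211.1], [0.0, 0.0, 1.0]]
coupling_a_centre 0.91 [311. 233.] [0.565 0.216 0.021] 396
coupling_a_centre 0.57 [352. 236.] [0.616 0.153 0.021] 442
stage_plate 0.83 [234. 230.] [0.463 0.34  0.008] 2941
large_nut 0.82 [391. 219.] [0.714 0.126 0.018] 249
wooden_wedge 0.71 [191. 289.] [0.311 0.277 0.024] 1015
```

View pics/top0.png

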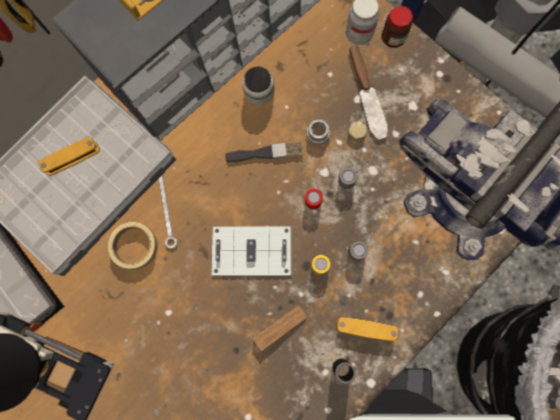

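View pics/scene0.png

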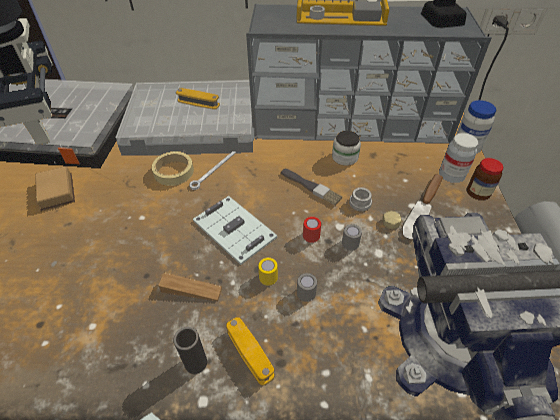

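The top view shows four look-alikes: grey at (348,178), grey at (358,251), red at (314,198) and yellow at (321,264). There is also a steel ring at (318,131). I choose the two greys and check them in a close crop.

```bash
python3 - <<'E'
from h import *
p=capture("top");im=p["pixels"]
c=im[155:285,200:380];cv2.imwrite("pics/crop1.png",cv2.resize(c,None,fx=4.4,fy=4.4,interpolation=cv2.INTER_CUBIC))
m=regions_of(p,"stage_plate")[0]["pixels"].astype(np.uint8)
r=cv2.minAreaRect(cv2.findNonZero(m));b=cv2.boxPoints(r)
W=np.array([ground(p,q,.008) for q in b]);print(np.round(W,3),W.mean(0));d=[W[(i+1)%4]-W[i] for i in range(4)]
print([(np.linalg.norm(v),np.degrees(np.arctan2(v[1],v[0]))) for v in d])
for r in regions_of(p,"coupling_b_centre"):
  print(r["confidence"],r["pixel"],cv2.boundingRect(r["pixels"].astype(np.uint8)))
for q in((348,178),(358,251)):
  w=ground(p,q,.021);print(w,"top/bottom px",proj(p,[w[0],w[1],.042]),proj(p,[w[0],w[1],0]))
E
```

```text
[[0.52  0.429 0.008]
 [0.52  0.268 0.008]
 [0.42  0.267 0.008]
 [0.42  0.426 0.008]] [0.46967541 0.34766904 0.008     ]
[(np.float64(0.16171017917401612), np.float64(-90.0149900199492)), (np.float64(0.09959943414660362), np.float64(-179.9589607466213)), (np.float64(0.15891799974245396), np.float64(90.08707235457582)), (np.float64(0.09992426685412997), np.float64(1.642246211904677))]
0.83 [321.4, 264.1] (311, 255, 19, 20)
0.54 [359.1, 250.4] (348, 241, 20, 20)
[0.61691483 0.14878171 0.021     ] top/bottom px [349.03575217 175.36812587] [347.00264502 180.53430583]
[0.46683376 0.13184509 0.021     ] top/bottom px [359.26190194 249.73972894] [356.78611208 252.21231909]
```

View pics/crop1.png

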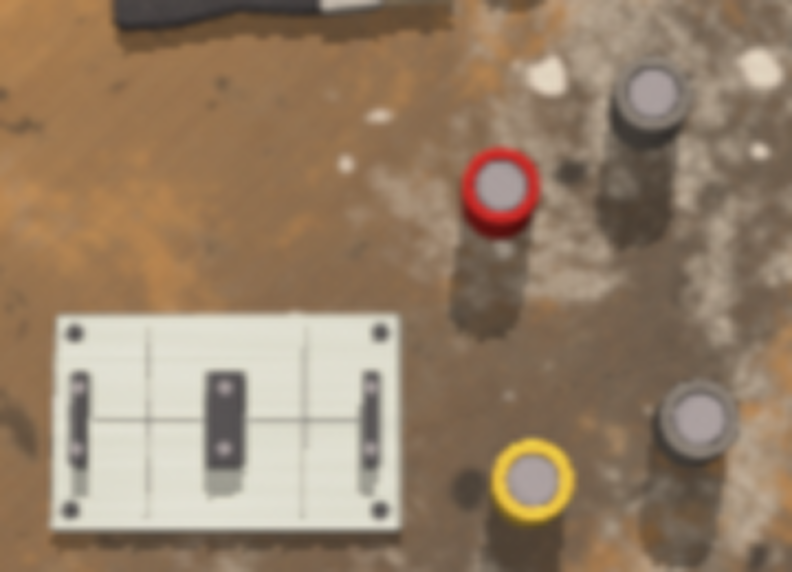

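The crop confirms it: the plain greys have disc tops at crop (653,92) and (700,416). Red and yellow are the decoys. The bay crosses are at crop (148,420) and (304,420), and the plate is square to the image.

```bash
python3 - <<'E'
from h import *
p=capture("top")
f=lambda x,y:(x/4.4+200-.4,y/4.4+155-.4)
for n,q,z in(("A",(653,92),.042),("B",(700,416),.042),("L",(148,420),.008),("R",(304,420),.008),("red",(501,186),.042),("yel",(533,481),.042)):
  print(n,np.round(ground(p,f(*q),z),4))
q=capture("scene");cv2.imwrite("pics/crop2.png",cv2.resize(q["pixels"][180:310,190:370],None,fx=4.4,fy=4.4,interpolation=cv2.INTER_CUBIC))
E
```

```text
A [0.6166 0.1508 0.042 ]
B [0.468  0.1329 0.042 ]
L [0.4701 0.3826 0.008 ]
R [0.4702 0.3107 0.008 ]
red [0.5728 0.2205 0.042 ]
yel [0.439  0.2074 0.042 ]
```

View pics/crop2.png

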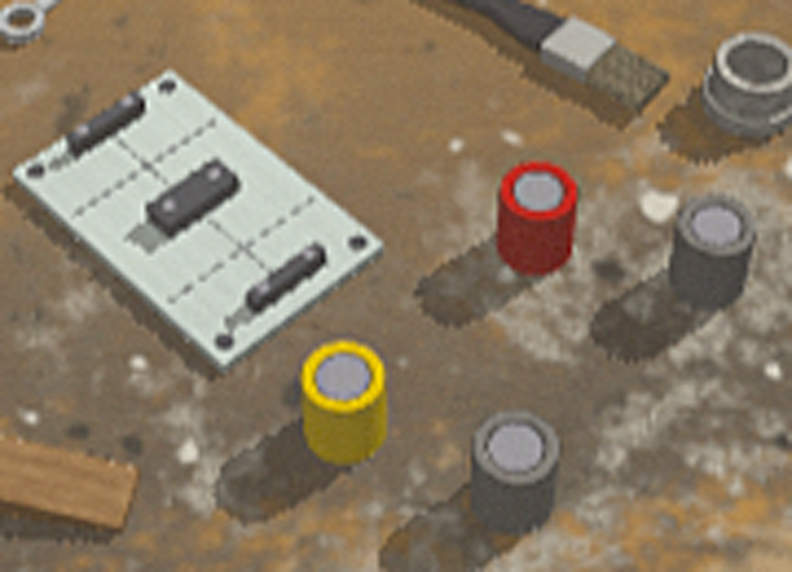

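Call:
jog_arm(
  moves=[
    [[0,0,0],9.4,8.7],
    [[0,0,0],9.4,8.7],
    [[0,0,0],9.4,8.7],
    [[0,0,0],9.4,8.7],
    [[0,0,0],9.4,8.7],
    [[0,0,0],9.4,8.7],
    [[0,0,0],9.66,8.7],
    [[0,0,0],0,8.7],
    [[0,0,0],0,8.7],
  ],
  newtons=30,
)

```text
time_s: 1.88
tcp_pos: [0.2739, 0.6169, 0.2266]
eef_rot: [-180.0, 0.0, -89.8]
contact_force: [0.7, 0.6, -0.5]
gripper_width: 0.087
gripper_force: 0.0
```

```bash
python3 - <<'E'
from h import *
p=capture("scene");f=lambda x,y:(x/4.4+190-.4,y/4.4+180-.4)
for n,q,z in(("A",(716,225),.042),("B",(515,447),.042),("L",(147,165),.008),("R",(246,248),.008)):
  print(n,np.round(ground(p,f(*q),z),4))
s=get_state();print(s["tcp_pos"],s["eef_rot"],s["joints"],s["contact_force"])
E
```

```text
A [0.6135 0.1521 0.042 ]
B [0.4642 0.1345 0.042 ]
L [0.4686 0.385  0.008 ]
R [0.4694 0.3118 0.008 ]
[0.2738863  0.616933   0.22658645] [-1.79998904e+02  3.94671641e-03 -8.98236947e+01] [ 8.25696153e+01  2.05445482e+01  6.82333934e-01  5.99339455e-04
 -7.01337287e+01 -8.23935137e+01] [ 0.68552654  0.52217865 -0.20922469]
```

Call:
jog_arm(
  moves=[
    [[2.3,-1,0],0,8.7],
    [[4,-1.6,0],0,8.7],
    [[4.5,-1.8,0],0,8.7],
    [[4.5,-1.8,0],0,8.7],
    [[4.5,-1.8,1],0,8.7],
    [[4.5,-1.8,1],0,8.7],
    [[4.5,-1.8,1],0,8.7],
    [[4.5,-1.8,1.5],0,8.7],
    [[4.5,-1.8,1.5],0,8.7],
    [[4.5,-1.8,1.5],0,8.7],
    [[4,-1.5,1.5],0,8.7],
    [[2,-0.7,1],0,8.7],
  ],
)

```text
time_s: 3.42
tcp_pos: [0.4661, 0.132, 0.1261]
eef_rot: [180.0, -0.0, -90.0]
contact_force: [1.4, 0.3, 0.2]
gripper_width: 0.087
gripper_force: 0.0
```

Call:
jog_arm(
  moves=[
    [[0,0,0],0,8.7],
    [[0,0,0],0,8.7],
    [[0,0,0],0,8.7],
  ],
)

```text
time_s: 3.8
tcp_pos: [0.4661, 0.1348, 0.1271]
eef_rot: [-179.9, 0.0, -89.9]
contact_force: [-0.3, -0.1, -0.7]
gripper_width: 0.087
gripper_force: 0.0
```

Call:
jog_arm(
  moves=[
    [[0,0,2],0,8.7],
    [[0,0,2.5],0,8.7],
    [[0,0,2.5],0,8.7],
    [[0,0,2],0,8.7],
    [[0,0,1.5],0,8.7],
    [[0,0,1],0,8.7],
    [[0,0,0.5],0,8.7],
    [[0,0,0],0,8.7],
    [[0,0,0],0,6],
    [[0,0,0],0,4.5],
    [[0,0,0],0,4],
    [[0,0,0],0,3],
  ],
)

```text
time_s: 5.3
tcp_pos: [0.466, 0.1339, 0.0067]
eef_rot: [-180.0, 0.0, -90.0]
contact_force: [-0.0, -0.8, 0.7]
gripper_width: 0.0524
gripper_force: 0.0
```

Call:
jog_arm(
  moves=[
    [[0,0,0],0,3],
    [[0,0,0],0,3],
    [[0,0,0],0,3],
    [[0,0,0],0,3],
  ],
)

```text
time_s: 5.8
tcp_pos: [0.4659, 0.1339, 0.0066]
eef_rot: [-180.0, -0.0, -90.0]
contact_force: [-0.5, 0.9, -0.4]
gripper_width: 0.0355
gripper_force: 30.0
```

Call:
jog_arm(
  moves=[
    [[0,0,-0.5],0,3],
    [[0,0,-1.5],0,3],
    [[0,0,-2],0,3],
    [[0,0,-2],0,3],
    [[0,0,-2],0,3],
    [[0,0,-1.5],0,3],
    [[0,0,-0.5],0,3],
    [[0,0,0],0,3],
    [[0,0,0],0,3],
    [[0,0,0],0,3],
    [[0,0,0],0,3],
    [[0,0,0],0,3],
  ],
)

```text
time_s: 7.3
tcp_pos: [0.4659, 0.1339, 0.1064]
eef_rot: [180.0, -0.0, -90.0]
contact_force: [0.0, -0.1, -0.7]
gripper_width: 0.0354
gripper_force: 30.0
```

```bash
cat > w.py <<'E'
from h import *
F=[];J=[]
for i in range(10):
  p=capture("top");s=get_state();F.append(s["contact_force"]);J.append(s["joint_torque"])
print("F",np.mean(F,0),"sd",np.std(F,0),"tau",np.mean(J,0)[:3],s["tcp_pos"],s["gripper_width"],s["time_s"])
cv2.imwrite("pics/last.png",p["pixels"])
E
python3 w.py
```

```text
F [ 0.09759677  0.33756145 -1.10862843] sd [0.43451665 0.59261943 0.51639364] tau [ 5.71475574e-04 -3.72318556e+01  2.36674553e+01] [0.46589721 0.13392582 0.10658051] 0.03568809901656199 7.8
```

Call:
jog_arm(
  moves=[
    [[-1,0,0],0,3],
    [[-2.5,-0.1,0],0,3],
    [[-3.5,-0.1,0],0,3],
    [[-3.5,-0.1,0],0,3],
    [[-3.5,-0.05,0],0,3],
    [[-3.5,0,0],0,3],
    [[-3.5,0,0],0,3],
    [[-2.5,0,0],0,3],
    [[-1.5,0,0],0,3],
    [[0,0,0],0,3],
    [[0,0,0],0,3],
    [[0,0,0],0,3],
  ],
)

```text
time_s: 9.3
tcp_pos: [0.4694, 0.3831, 0.1067]
eef_rot: [180.0, -0.0, -90.0]
contact_force: [-0.6, -0.6, -0.8]
gripper_width: 0.0355
gripper_force: 30.0
```

Call:
jog_arm(
  moves=[
    [[0,0,1],0,3],
    [[0,0,2],0,3],
    [[0,0,2],0,3],
    [[0,0,1.5],0,3],
    [[0,0,0.5],0,3],
    [[0,0,0],0,3],
    [[0,0,0],0,3],
  ],
)

```text
time_s: 10.18
tcp_pos: [0.4697, 0.3844, 0.0373]
eef_rot: [-180.0, 0.1, -90.0]
contact_force: [-0.3, 1.2, -1.7]
gripper_width: 0.0353
gripper_force: 30.0
```

```bash
python3 - <<'E'
from h import *
p=capture("top");q=capture("scene");print(get_state()["tcp_pos"])
a=cv2.resize(p["pixels"][200:300,190:310],None,fx=3.3,fy=3.3,interpolation=cv2.INTER_CUBIC)
b=cv2.resize(q["pixels"][170:270,180:300],None,fx=3.3,fy=3.3,interpolation=cv2.INTER_CUBIC)
cv2.imwrite("pics/c3.png",np.hstack([a,b]))
E
```

```text
[0.46968029 0.38432455 0.03727699]
```

View pics/c3.png

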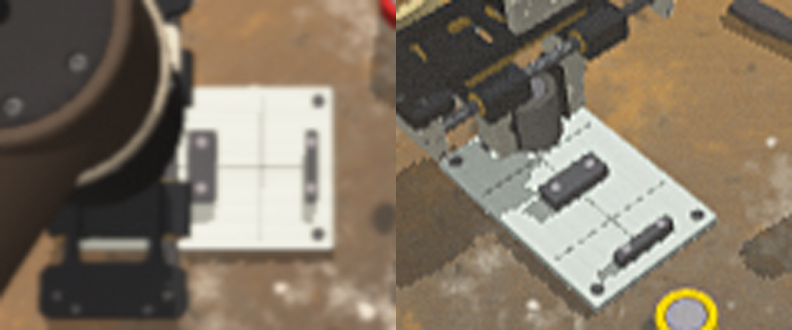

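The top view is blocked by the gripper. The scene view shows the coupling over the left bay, so I lower it and release.

Call:
jog_arm(
  moves=[
    [[0,0,0.8],0,3],
    [[0,0,0.8],0,3],
    [[0,0,0.4],0,3],
    [[0,0,0.2],0,3],
    [[0,0,0.06],0,3],
    [[0,0,0],0,3],
    [[0,0,0],0,3],
  ],
)

```text
time_s: 11.15
tcp_pos: [0.4691, 0.3836, 0.0146]
eef_rot: [180.0, -0.0, -90.0]
contact_force: [-3.4, -2.0, 6.9]
gripper_width: 0.0356
gripper_force: 30.0
```

Call:
jog_arm(
  moves=[
    [[0,0,0],0,3.7],
    [[0,0,0],0,4.2],
    [[0,0,0],0,5.5],
    [[0,0,0],0,7],
    [[0,0,0],0,7],
    [[0,0,-1],0,7],
    [[0,0,-2],0,7],
    [[0,0,-3],0,7],
    [[0,0,-3],0,7],
    [[0,0,-1.5],0,7],
  ],
)

```text
time_s: 12.4
tcp_pos: [0.4699, 0.3846, 0.1214]
eef_rot: [-179.9, 0.1, -90.0]
contact_force: [0.5, -0.3, -0.0]
gripper_width: 0.0698
gripper_force: 0.0
```

Call:
jog_arm(
  moves=[
    [[1,-0.6,0],0,7],
    [[2.6,-1.6,0],0,7],
    [[3.2,-2,0],0,7],
    [[3.2,-2,0],0,7],
    [[3.2,-2,0],0,7],
    [[3.2,-2,0],0,7],
    [[3.2,-2,0],0,8],
    [[2.4,-1.5,0],0,8.7],
    [[1.2,-0.8,0],0,8.7],
    [[0,0,0],0,8.7],
    [[0,0,0],0,8.7],
    [[0,0,0],0,8.7],
  ],
)

```text
time_s: 13.9
tcp_pos: [0.614, 0.1526, 0.1189]
eef_rot: [180.0, 0.0, -89.9]
contact_force: [0.5, 0.3, -1.0]
gripper_width: 0.0871
gripper_force: 0.0
```

```bash
python3 w.py; python3 - <<'E'
from h import *
p=capture("top");q=capture("scene")
a=cv2.resize(p["pixels"][190:290,200:380],None,fx=2.2,fy=3.3*.667,interpolation=cv2.INTER_CUBIC)
b=cv2.resize(q["pixels"][170:270,200:380],None,fx=2.2,fy=3.3*.667,interpolation=cv2.INTER_CUBIC)
cv2.imwrite("pics/c4.png",cv2.resize(np.vstack([a,b[:a.shape[0]]]),None,fx=1.3,fy=1.3))
E
```

```text
F [ 0.20738243  0.15031441 -0.06985793] sd [0.72457668 0.34177391 0.57031688] tau [ 4.16805415e-03 -5.58446274e+01  2.57070284e+01] [0.61438776 0.15195883 0.11899915] 0.0867827128761593 14.4
```

View pics/c4.png

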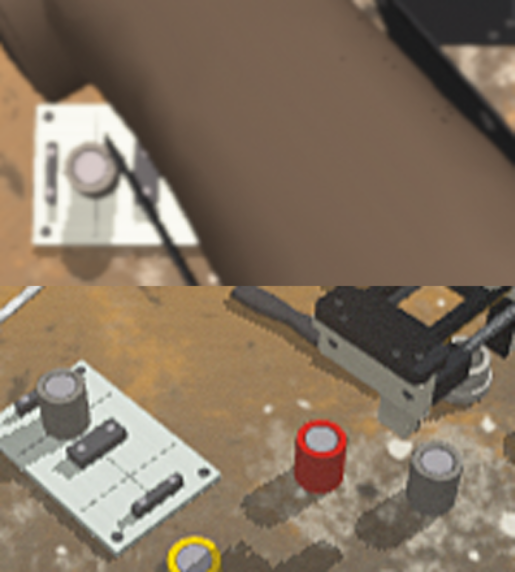

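The first coupling stands upright on the scribed cross of the left bay, at about (92,168). The second grey is still in place at (433,478). The first one weighs about 1.0 N, so it is the light one.

Call:
jog_arm(
  moves=[
    [[0,0,2],0,8.7],
    [[0,0,2.5],0,8.7],
    [[0,0,2.5],0,8.7],
    [[0,0,2],0,8.7],
    [[0,0,1.3],0,8.7],
    [[0,0,0.7],0,8.7],
    [[0,0,0.3],0,8.7],
    [[0,0,0],0,8.7],
    [[0,0,0],0,6],
    [[0,0,0],0,4.5],
    [[0,0,0],0,4],
    [[0,0,0],0,3],
  ],
  newtons=35,
)

```text
time_s: 16.0
tcp_pos: [0.6144, 0.1519, 0.0061]
eef_rot: [-180.0, 0.0, -90.0]
contact_force: [-0.6, -0.3, -0.5]
gripper_width: 0.0524
gripper_force: 0.0
```

Call:
jog_arm(
  moves=[
    [[0,0,0],0,3],
    [[0,0,0],0,3],
    [[0,0,0],0,3],
    [[0,0,0],0,3],
  ],
)

```text
time_s: 16.5
tcp_pos: [0.6149, 0.1521, 0.0062]
eef_rot: [-179.9, 0.0, -90.0]
contact_force: [2.8, 0.1, -0.5]
gripper_width: 0.0352
gripper_force: 35.0
```

Call:
jog_arm(
  moves=[
    [[0,0,-0.5],0,3],
    [[0,0,-1.5],0,3],
    [[0,0,-2],0,3],
    [[0,0,-2],0,3],
    [[0,0,-2],0,3],
    [[0,0,-1.5],0,3],
    [[0,0,-0.5],0,3],
    [[0,0,0],0,3],
    [[0,0,0],0,3],
    [[0,0,0],0,3],
    [[0,0,0],0,3],
    [[0,0,0],0,3],
  ],
)

```text
time_s: 18.0
tcp_pos: [0.6143, 0.1519, 0.1057]
eef_rot: [180.0, -0.0, -90.0]
contact_force: [0.4, 0.1, -4.3]
gripper_width: 0.0352
gripper_force: 35.0
```

```bash
python3 w.py
```

```text
F [ 0.1393549  -0.07382012 -3.82039004] sd [0.4067577  0.38080279 0.35552305] tau [-9.47874178e-05 -5.86033520e+01  2.66345900e+01] [0.61441795 0.1519258  0.10601325] 0.035243028183658286 18.5
```

The second one weighs about 3.75 N, so it is the heavy one. It goes to the right bay.

Call:
jog_arm(
  moves=[
    [[-0.75,0.7,0],0,3],
    [[-1.7,1.5,0],0,3],
    [[-2.4,2.2,0],0,3],
    [[-2.4,2.2,0],0,3],
    [[-2.4,2.2,0],0,3],
    [[-2.4,2.2,0],0,3],
    [[-2,1.8,0],0,3],
    [[-1.2,1.1,0],0,3],
    [[-0.7,0.6,0],0,3],
    [[0,0,0],0,3],
    [[0,0,0],0,3],
    [[0,0,0],0,3],
  ],
)

```text
time_s: 20.0
tcp_pos: [0.4698, 0.3109, 0.1059]
eef_rot: [180.0, -0.0, -90.1]
contact_force: [0.7, -0.5, -3.7]
gripper_width: 0.0351
gripper_force: 35.0
```

Call:
jog_arm(
  moves=[
    [[0,0,1],0,3],
    [[0,0,1.7],0,3],
    [[0,0,1.8],0,3],
    [[0,0,1.2],0,3],
    [[0,0,0.6],0,3],
    [[0,0,0],0,3],
    [[0,0,0],0,3],
    [[0,0,0],0,3],
  ],
)

```text
time_s: 21.0
tcp_pos: [0.4696, 0.3117, 0.0435]
eef_rot: [-180.0, 0.0, -90.0]
contact_force: [-0.4, 0.2, -3.7]
gripper_width: 0.0354
gripper_force: 35.0
```

```bash
python3 - <<'E'
from h import *
q=capture("scene");print(get_state()["tcp_pos"],get_state()["contact_force"])
cv2.imwrite("pics/c5.png",cv2.resize(q["pixels"][150:280,180:320],None,fx=4,fy=4,interpolation=cv2.INTER_CUBIC))
E
```

```text
[0.46958813 0.3116865  0.04346364] [-0.33742256  0.12605149 -4.08853632]
```

View pics/c5.png

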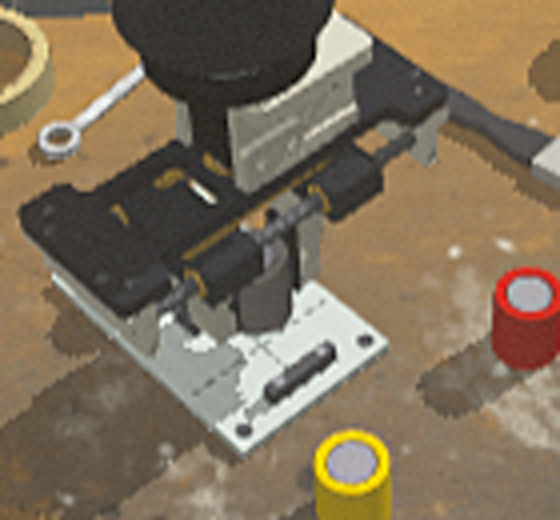

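The coupling hangs over the right bay, clear of the stops. I lower it and let go.

Call:
jog_arm(
  moves=[
    [[0,0,0.8],0,3],
    [[0,0,0.9],0,3],
    [[0,0,0.6],0,3],
    [[0,0,0.35],0,3],
    [[0,0,0.2],0,3],
    [[0,0,0.05],0,3],
    [[0,0,0],0,3],
    [[0,0,0],0,3],
  ],
)

```text
time_s: 22.05
tcp_pos: [0.4695, 0.3115, 0.0141]
eef_rot: [-180.0, 0.0, -90.0]
contact_force: [0.9, 0.4, -2.7]
gripper_width: 0.0355
gripper_force: 35.0
```

Call:
jog_arm(
  moves=[
    [[0,0,0],0,3.7],
    [[0,0,0],0,4.2],
    [[0,0,0],0,5.5],
    [[0,0,0],0,7],
    [[0,0,0],0,7],
    [[0,0,-1],0,7],
    [[0,0,-2],0,7],
    [[0,0,-3],0,7],
    [[0,0,-3],0,7],
    [[0,0,-1],0,7],
  ],
)

```text
time_s: 23.3
tcp_pos: [0.4702, 0.3123, 0.1166]
eef_rot: [-179.9, 0.2, -90.0]
contact_force: [0.1, -0.3, -0.1]
gripper_width: 0.07
gripper_force: 0.0
```

Call:
jog_arm(
  moves=[
    [[0,-3,0],0,7],
    [[0,-5,0],0,7],
    [[0,-5,0],0,7],
    [[0,-5,0],0,7],
    [[0,-2,0],0,7],
    [[0,0,0],0,7],
    [[0,0,0],0,7],
  ],
)

```text
time_s: 24.18
tcp_pos: [0.6686, 0.3112, 0.1135]
eef_rot: [179.9, -0.0, -90.0]
contact_force: [-1.8, 0.3, 0.0]
gripper_width: 0.0706
gripper_force: 0.0
```

```bash
python3 - <<'E'
from h import *
p=capture("top");q=capture("scene");s=get_state();print(s["tcp_pos"])
a=cv2.resize(p["pixels"][200:300,190:310],None,fx=3.3,fy=3.3,interpolation=cv2.INTER_CUBIC)
b=cv2.resize(q["pixels"][170:270,180:300],None,fx=3.3,fy=3.3,interpolation=cv2.INTER_CUBIC)
cv2.imwrite("pics/c6.png",np.hstack([a,b]))
for y in(.3113,.3838):
  for P,o in((p,(190,200)),(q,(180,170))):
    print(y,np.round((proj(P,[.4696,y,.05])-o+.4)*3.3))
E
```

```text
[0.66848598 0.31160307 0.11415992]
0.3113 [257. 159.]
0.3113 [214. 176.]
0.3838 [134. 159.]
0.3838 [138. 113.]
```

View pics/c6.png

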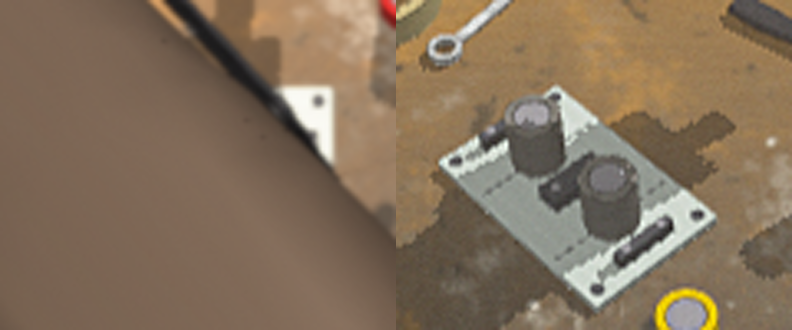

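Both couplings stand upright and centred in their bays, with tops at about (531,113) and (611,177). I go back for the heavy one on the right.

Call:
jog_arm(
  moves=[
    [[0,2,0],0,8],
    [[0,4,0],0,8],
    [[0,5,0],0,8],
    [[0,5,0],0,8],
    [[0,3,0],0,8],
    [[0,1,0],0,8],
    [[0,0,0],0,8],
    [[0,0,0],0,8],
    [[0,0,0],0,8],
  ],
)

```text
time_s: 25.4
tcp_pos: [0.4701, 0.3114, 0.1137]
eef_rot: [180.0, -0.0, -90.0]
contact_force: [-0.9, 0.3, -0.3]
gripper_width: 0.0799
gripper_force: 0.0
```

Call:
jog_arm(
  moves=[
    [[0,0,2],0,8],
    [[0,0,2.5],0,8],
    [[0,0,2.2],0,8],
    [[0,0,1.6],0,8],
    [[0,0,1],0,8],
    [[0,0,0.5],0,8],
    [[0,0,0.1],0,8],
    [[0,0,0],0,8],
    [[0,0,0],0,6],
    [[0,0,0],0,4.5],
    [[0,0,0],0,4],
    [[0,0,0],0,3],
  ],
)

```text
time_s: 26.9
tcp_pos: [0.4694, 0.3114, 0.015]
eef_rot: [-180.0, 0.0, -90.0]
contact_force: [-0.1, -0.2, 1.0]
gripper_width: 0.0455
gripper_force: 0.0
```

Call:
jog_arm(
  moves=[
    [[0,0,0],0,3],
    [[0,0,0],0,3],
    [[0,0,0],0,3],
    [[0,0,0],0,3],
  ],
)

```text
time_s: 27.4
tcp_pos: [0.4695, 0.3114, 0.015]
eef_rot: [-180.0, 0.0, -90.0]
contact_force: [1.7, -0.0, 0.4]
gripper_width: 0.0355
gripper_force: 35.0
```

Call:
jog_arm(
  moves=[
    [[0,0,-0.5],0,3],
    [[0,0,-1.5],0,3],
    [[0,0,-2],0,3],
    [[0,0,-2],0,3],
    [[0,0,-2],0,3],
    [[0,0,-2],0,3],
    [[0,0,-2],0,3],
    [[0,0,-1.5],0,3],
    [[0,0,-0.7],0,3],
    [[0,0,-0.4],0,3],
    [[0,0,0],0,3],
    [[0,0,0],0,3],
  ],
)

```text
time_s: 28.9
tcp_pos: [0.4691, 0.3112, 0.1603]
eef_rot: [180.0, -0.1, -90.0]
contact_force: [0.1, -0.6, -3.4]
gripper_width: 0.0352
gripper_force: 35.0
```

Call:
jog_arm(
  moves=[
    [[0,0,0],0,3],
    [[0,0,0],0,3],
    [[0,0,0],0,3],
    [[0,0,0],0,3],
    [[0,0,0],0,3],
    [[0,0,0],0,3],
  ],
)

```text
time_s: 29.65
tcp_pos: [0.4694, 0.3114, 0.161]
eef_rot: [-180.0, 0.0, -90.0]
contact_force: [-0.3, 0.5, -4.6]
gripper_width: 0.0352
gripper_force: 35.0
```

```bash
python3 w.py; python3 - <<'E'
from h import *
q=capture("scene")
cv2.imwrite("pics/c7.png",cv2.resize(q["pixels"][90:290,160:400],None,fx=2.9,fy=2.9,interpolation=cv2.INTER_CUBIC))
E
```

```text
F [ 0.0043909  -0.35419977 -3.69451903] sd [0.54337109 0.42095196 0.54399089] tau [-5.37818373e-04 -4.70595199e+01  2.78579966e+01] [0.46938273 0.31141386 0.16095497] 0.035414946253859825 30.15
```

View pics/c7.png

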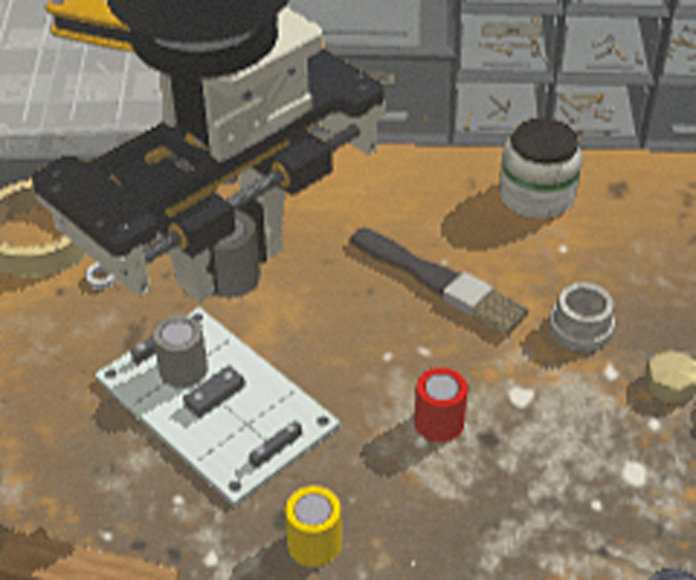

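The heavy coupling is held upright at about (237,255), and the light one stands in its bay at about (180,350). I hand the job in.

```bash
python3 -c "from plant import close_job; print(close_job())"
```

```text
the job is handed in; nothing more can be done
None
```

I set both couplings down upright and let go of each in its own bay, then handed the job in at about 30 s holding the heavier one (about 3.7 N against 1.0 N) upright and still, its underside about 14.6 cm above the plate, with the lighter one left centred in the left bay.

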